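Hang the graphite reamer on the tool carousel

ROBOT

A 6-joint arm with a two-finger parallel gripper is mounted at the origin on the work surface. World frame = base frame: x ahead of the robot, y to its left, z up, the work surface at z = 0. Lengths are in m, angles in rad, forces in N, time in s.
With the tool pointing down it reaches from about 0.325 to 1 m from the base axis. Payload 5.1 kg.
Tool frame: the origin (TCP) lies where the fingers leave the gripper's body, on its centre line; the fingertips stand 73 mm ahead of it and the grasp point (between the pads) lies 54 mm ahead of it (r.nose_length is the distance from the TCP to the fingertips, in m); z points along the fingers, y is the line along which they close (so a half turn about z gives the same grasp; the last joint's range is limited). The gripper opens to 85 mm and grips with 20 to 120 N. Pads are 22 mm wide; open, the fingers measure 114 mm over their backs; the gripper's body (76 mm by 85 mm) begins 54 mm behind the grasp point. The pads swing forward as they close: fully open they stand 13 mm farther back than shut.
Start: joints at [1.15, 0.124, 1.65, -0, 1.367, -0.083], TCP at [0.215, 0.613, 0.304] pointing down, gripper open.
Joint ranges: [-2.61, 2.61], [-1.02, 2.33], [0.03, 2.71], [-1.35, 4.49], [0.32, 2.68], [-2.91, 2.91]. Speed limits (rad/s): [2.57, 2.57, 3.14, 3.14, 3.14, 3.14].

INTERFACE

Orientations are given as a 3x3 rotation matrix whose columns are the frame's x, y, z axes.
In Python, from bench import r gives the robot as it stands. The module is installed in compiled form; this text tells all that it offers.
- The arm moves only by the shell command python3 -m handwheel 'ROWS' [FORCE]. ROWS is JSON, a list that holds one entry, the list of rows, each a list of 5 numbers: the finger opening in m, from 0 to 0.0854, then the shift along the tool's x, y, z in m, then the turn about the tool's z in degrees. A call has 1 to 5 rows; each row shifts and turns the commanded pose from where the row before left it, along the tool's axes as they then stand; what a row does not reach is not made up. A row lasts 1/10 s, in which the tool goes at most 50 mm and 8.59 degrees, less where a joint would pass 70% of its speed; a pose out of reach is approached as far as the arm can. A call with a gripper value outside its range is refused whole. The fingers move at their own pace and stop on an object; FORCE is the grip in N (left out, the last holds). Time passes only in rows, so rows that do not move let the fingers close. It gives the time, the measured TCP pose, the force, the opening and the grip force at its end, in the units of the state.
- r.get_state(): the state, without advancing time (a new reading comes with each control period).
- r.read_camera(name): name is "scene" or "top"; returns the picture (400x640x3 uint8, blue, green, red); there is no depth.
- r.camera_params(name): a dict with "K" (3x3 intrinsics, pixels), "R" (3x3) and "t" (3): a world point X has camera coordinates R X + t. Camera axes: x right, y down, z forward; pixel columns grow to the right and rows downward; lengths in m; the calibration is good to about 2 mm. A picture is of the moment at which its call begins. camera_params takes no time and is no camera call.
- r.finish_job(): hands the job in; it is judged then, once.
The state is a dict: "clock": time; "joint_positions": joint angles; "qd": joint speeds; "joint_torque": joint torques, N m; "tool_pos": TCP position; "ee_rot": TCP orientation; "force": force on the tool from outside, world axes, zero at the start; "ft_torque": the same for the moment, N m; "opening": opening from 0.0 (shut) to 1.0 (fully open); "grasp_force": force on a finger pad.
Only numpy, scipy, OpenCV 4.12 (cv2) and the standard library are available. Lean on these libraries where they do the work, as an engineer would, in place of code of your own. Each camera call takes 0.05 s, during which the arm holds its last target. There are 200 camera calls.

TASK

Turn the bench-top tool carousel steadily until its one empty forked hook faces the red front mark on the base, then hang the blue-handled reamer from the stand on that hook: slide its shank between the tines and past the sprung orange gate until the gate has closed behind it, lower it gently until the collar rests in the hook's seat, and only then let go. Feel your way and never force it; leave the hook facing the mark, the reamer hanging upright and everything else where it was.

Things in the scene. Friction and masses are not known exactly. Their poses are not given: they have to be found in the camera images.
- carousel: Fixed base of the tool carousel, dark steel disc 190 mm across; origin on the turning axis at table height; local -x points to the red mark. Above it turns a star of five forked hooks, 72 deg apart, four with tools. HEIGHT IS NOT MEASURED: the flat top of the hooks ('hook plate') is 160 to 180 mm above the table, to be felt or seen; it stays put. Hung tools' handles reach 70 mm above it.
- knob_axis (a point): Point on the axis 40 mm above the table that turns with the star. High above it is the yellow wing knob to turn the star by: upright blade 12 mm thick, 46 mm long along this point's x, reaching 20 to 68 mm above the hook plate. This point's -x points to the empty hook. Turning needs 0.2 to 0.4 N m (2 to 4 N at a hook), more when faster; the star stays where it is left.
- turntable (a joint): Turning angle of the star in rad, positive counter-clockwise from above; at 0 the empty hook faces the red mark. Starts between 0.7 and 2.4; stops at -3 and 3.
- free_seat (a point): Turns with the star: straight below the seat centre of the empty hook, 100 mm from the axis, 30 mm above the table (only its x, y tell the seat). The seat is a square recess 30 x 30 mm inside lips 10 mm high on the hook plate; the 26 mm collar goes in from above, onto a cushion. Through it runs the slot, 12 mm wide, its closed end 94 mm from the axis (a shank touching it is 2 mm too far in).
- free_mouth (a point): Turns with the star: straight below the mouth of the empty hook, 145 mm from the axis, 30 mm above the table (only x, y matter). Tines, 8 mm thick, leave the 12 mm slot as far as 132 mm from the axis, then flare to a mouth about 28 mm wide. The gate crosses the slot 127 mm from the axis, centred 13 mm below the hook plate, 5 mm thick.
- gate (a joint): Orange spring gate across the empty hook's slot, rad: 0 closed, swings inward up to 1.45, closes by itself, does not open outward. Pushing it open with the shank takes about 4 to 8 N; it has closed again once the shank is within 2 mm of the seat centre.
- cushion (a joint): Black sprung cushion pads in the empty hook's seat, on either side of the slot: top 5 mm above the hook plate when free; reading is how far they are pressed down, m, 0 to 0.005; stiffness 1.5 N per mm, then hard. The weight of the reamer presses it 0.5 to 1.4 mm.
- front_mark (a point): Fixed point over the red mark, 100 mm from the axis, 30 mm above the table: free_seat lies over it (x, y) when the empty hook faces the mark.
- stand: Fixed light wooden block 70 x 160 x 105 mm high, origin under its centre; two through holes 20 mm wide at local y = -50 and +50 mm, each holding an upright tool by its collar.
- reamer: Blue-handled graphite reamer, 105 to 210 g, upright, round about z; origin at the centre of its collar's underside, at first on the stand's top (z 105 mm). Brass collar 26 mm across, 6 mm high, chamfered below; above it the handle, 24 mm across, from 6 to 66 mm; below it a steel shank 8 mm across to -62 mm, then a dark cone 16 mm across to -100 mm (too wide for the slot).
- spare: Bystander, leave it alone. Orange-handled tool of the same shape in the other hole of the stand; origin at its collar's underside.
- dish_red: Bystander, leave it alone. White dish 90 x 120 x 30 mm with red frit; origin under its centre.
- bowl: Bystander, leave it alone. Wooden bowl 110 mm wide, 45 mm high; origin under its centre.
- jar: Bystander, leave it alone. Amber glass jar 56 mm wide, 85 mm high; origin under its centre.
- bottle: Bystander, leave it alone. Green glass bottle 60 mm wide, 160 mm high; origin under its centre.
- spoon: Bystander, leave it alone. Steel spoon lying on the table; origin under its middle.
- marver: Bystander, leave it alone. Dark flat marver block 80 x 80 x 14 mm; origin under its centre.

How it is judged:
On the way, in this order (a step that is already met when the one before it is completed fails the run):
1. the empty hook faces the red mark (seat within 20 mm of it) (horizontal distance between free_seat and front_mark below 0.02 m), for 0.3 s.
2. the reamer, still held, rests on the cushion in the hook's seat behind the closed gate (horizontal distance between reamer and free_seat below 0.005 m and angle between reamer's own z axis and vertical below 0.15 rad and value of joint gate below 0.2 rad and value of joint cushion above 0.0006 m and contact force between the fingers and reamer above 0.5 N), for 0.15 s.
At the end, for the whole second after the job is handed in: The reamer hangs at rest and upright (within 0.1 rad) by its collar on the cushion in the empty hook's seat (its weight on it, axis within 5 mm of the seat centre), released, the gate closed behind it, and that hook still faces the red mark (within 25 mm) (horizontal distance between reamer and free_seat below 0.005 m and angle between reamer's own z axis and vertical below 0.1 rad and value of joint gate below 0.2 rad and horizontal distance between free_seat and front_mark below 0.025 m and value of joint cushion above 0.0003 m and linear speed of reamer below 0.02 m/s); the robot touches nothing.
It fails at once if the reamer pressed on the carousel with more than 20 N (contact force between reamer and carousel above 20 N).
It fails at once if the reamer dropped into the hook (faster than 0.3 m/s there) (horizontal distance between reamer and free_seat below 0.012 m and linear speed of reamer above 0.3 m/s).
It fails at once if the carousel spun faster than 3 rad/s (velocity of joint turntable above 3 rad/s or velocity of joint turntable below -3 rad/s).
It fails at once if the reamer tipped over or dropped (angle between reamer's own z axis and vertical above 0.7 rad or height (world z) of reamer below 0.08 m).
It fails at once if a bystander moved more than 30 mm (distance of any of spare, dish_red, bowl, jar, bottle, spoon, marver from where it was at the start of the episode above 0.03 m).
It also fails if it takes over 72 s, if anything falls off the work surface, if the arm or the gripper's body presses on something with over 40 N, if the wrist force passes 120 N, or if a joint passes its speed limit or range.

## Working session

There is one attempt and no reset: what is moved stays moved. The work goes in short steps, Python scripts to look and compute and a shell command to move; the robot and the scene stay as the last step left them, time stands still between calls to the robot, and variables do not carry over. Pictures are saved under pics/ and viewed, at most 10 in all, crops included, and the job is handed in when it is done.

```bash
mkdir -p pics
python3 - <<'E'
from bench import r
import cv2,numpy as np
np.set_printoptions(precision=4,suppress=True)
for n in("scene","top"):
    cv2.imwrite(f"pics/{n}0.png",r.read_camera(n)); p=r.camera_params(n); print(n,np.array(p["K"]),np.array(p["R"]),np.array(p["t"]), -np.array(p["R"]).T@np.array(p["t"]))
s=r.get_state();print({k:np.round(v,3).tolist() for k,v in s.items()}, r.nose_length)
E
```

```text
scene [[381.5115   0.     317.417 ]
 [  0.     381.5115 204.8575]
 [  0.       0.       1.    ]] [[ 0.1691  0.9854  0.0207]
 [ 0.5174 -0.0708 -0.8528]
 [-0.8389  0.1549 -0.5218]] [-0.081  -0.1814  1.615 ] [ 1.4623 -0.1832  0.6898]
top [[382.5892   0.     316.8385]
 [  0.     382.5892 199.5003]
 [  0.       0.       1.    ]] [[ 0.0115 -0.9997  0.0217]
 [-0.9841 -0.0152 -0.1772]
 [ 0.1775 -0.0193 -0.9839]] [-0.0162  0.6125  1.4423] [0.3469 0.0209 1.5281]
{'clock': 0.1, 'joint_positions': [1.15, 0.124, 1.652, -0.0, 1.367, -0.083], 'qd': [-0.001, -0.003, 0.0, 0.001, 0.0, 0.0], 'joint_torque': [0.0, -42.493, -36.665, -0.0, 0.004, 0.0], 'tool_pos': [0.215, 0.613, 0.303], 'ee_rot': [[-0.943, 0.331, -0.001], [0.331, 0.943, -0.002], [0.0, -0.002, -1.0]], 'force': [-0.137, 0.688, 0.176], 'ft_torque': [0.045, 0.01, 0.054], 'grasp_force': 0.0, 'opening': 0.997} 0.0726
```

View pics/scene0.png

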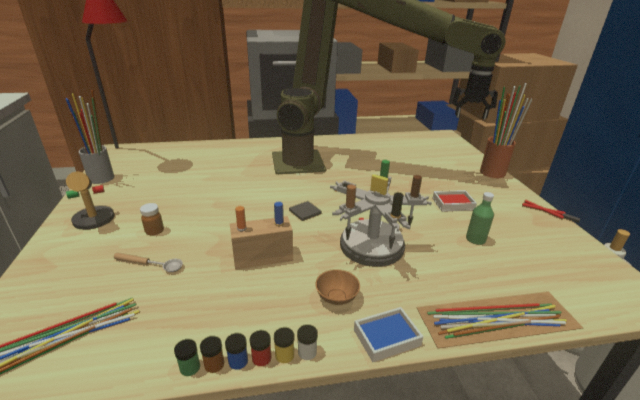

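View pics/top0.png

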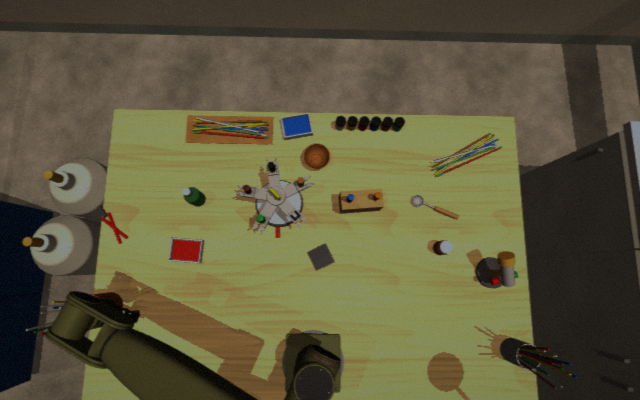

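The scene view shows the carousel at about (373,235), with the yellow knob at (380,185), and the stand at (262,243) with the blue handle at (279,213). In the top view the carousel is at (279,203), the red mark at (278,232), and the stand's blue handle at (350,198). I'll enlarge both views.

Run:
```python
import cv2,numpy as np
a=cv2.imread("pics/top0.png")[150:245,225:395]; b=cv2.imread("pics/scene0.png")[150:275,220:440]
a=cv2.resize(a,None,fx=4.5,fy=4.5,interpolation=cv2.INTER_CUBIC)
cv2.imwrite("pics/topc.png",a)
b=cv2.resize(b,None,fx=3.6,fy=3.6,interpolation=cv2.INTER_CUBIC)
cv2.imwrite("pics/scenec.png",b)
```

```text
(no output)
```

View pics/topc.png

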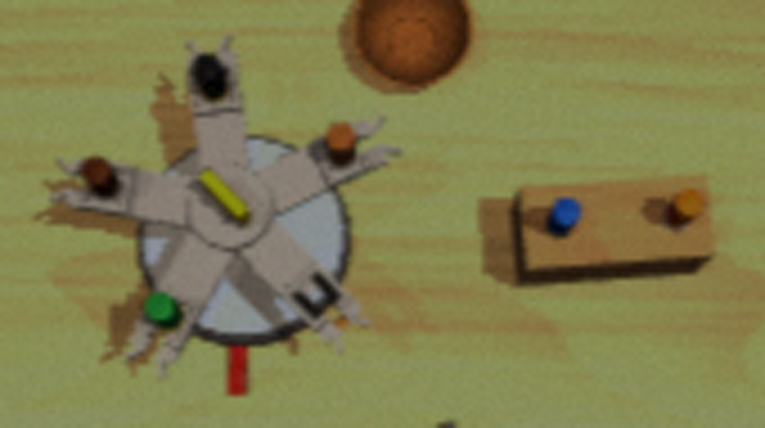

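View pics/scenec.png

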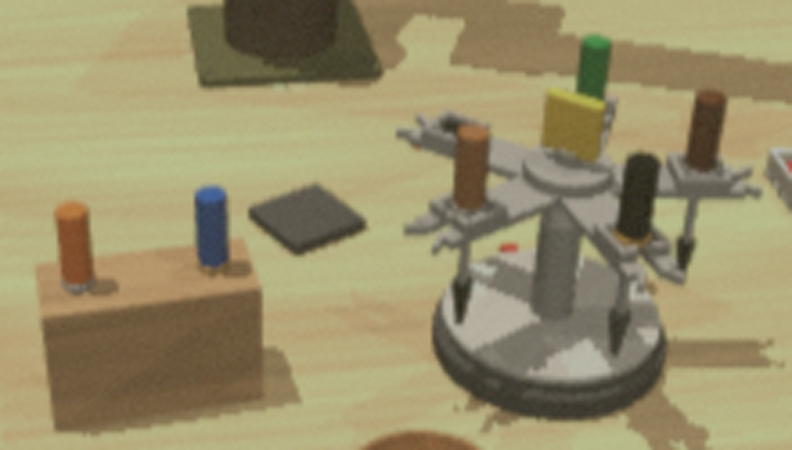

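The empty hook, with its black cushions, points toward crop (315,292) in the top view. It needs to go about 45° clockwise to face the red mark at crop (237,370). Next I'll triangulate the positions.

```bash
cat > h.py <<'E'
import cv2,numpy as np
from bench import r
np.set_printoptions(precision=4,suppress=True)
P={n:{k:np.array(v) for k,v in r.camera_params(n).items()} for n in("scene","top")}
def ray(n,px):
    p=P[n]; d=p["R"].T@np.linalg.inv(p["K"])@np.array([px[0],px[1],1.]); return -p["R"].T@p["t"],d/np.linalg.norm(d)
def plane(n,px,z):
    c,d=ray(n,px); return c+d*(z-c[2])/d[2]
def tri(a,b):
    A=np.zeros((3,3));v=np.zeros(3);L=[ray("scene",a),ray("top",b)]
    for c,d in L: M=np.eye(3)-np.outer(d,d);A+=M;v+=M@c
    X=np.linalg.solve(A,v); return X,[np.linalg.norm((np.eye(3)-np.outer(d,d))@(X-c))*1e3 for c,d in L]
def blob(img,lo,hi,box):
    x0,y0,x1,y1=box
    m=np.zeros(img.shape[:2],np.uint8); m[y0:y1,x0:x1]=cv2.inRange(cv2.cvtColor(img,cv2.COLOR_BGR2HSV)[y0:y1,x0:x1],lo,hi)
    _,l,s,c=cv2.connectedComponentsWithStats(m); i=1+np.argmax(s[1:,4]); return (l==i),s[i],c[i]
Y=((22,140,90),(35,255,255)); B=((105,120,40),(130,255,255)); R=((0,170,100),(5,255,255))
E
python3 - <<'E'
from h import *
S=cv2.imread("pics/scene0.png");T=cv2.imread("pics/top0.png")
for nm,c,bs,bt in(("knob",Y,(360,165,400,205),(262,180,290,208)),("blue",B,(265,195,295,230),(340,185,362,212))):
    ms,ss,cs=blob(S,*c,bs);mt,st,ct=blob(T,*c,bt);print(nm,ss,cs,st,ct,tri(cs,ct))
    (x,y),(w,h),a=cv2.minAreaRect(np.argwhere(mt)[:,::-1].astype(np.float32));print(x,y,w,h,a)
    if nm=="blue":
        for z in(.135,.155,.171):print(z,plane("top",ct,z),plane("scene",cs,z))
# red mark
m,s,c=blob(T,*R,(265,222,292,245));print("mark",s,c,plane("top",c,.0))
# base disc: dark rim/bright disc left and right extremes on row
g=T.max(2);print(g[205,250:310]);print(g[190:232,278]);print(P["top"]["K"][0,0])
E
```

```text
knob [371 176  17  18 220] [378.7318 184.1682] [270 188  10  10  44] [274.5 192.5] (array([0.607 , 0.1419, 0.2087]), [np.float64(2.0069691611848555), np.float64(2.0069691611848994)])
274.5000305175781 192.5 12.727920532226562 2.8284268379211426 45.0
blue [275 203   7   4  18] [278.     204.1111] [348 194   6   7  30] [350.3333 197.0333] (array([ 0.6034, -0.1286,  0.1663]), [np.float64(1.3200015796228277), np.float64(1.3200015796228424)])
350.2500305175781 197.25003051757812 4.949747085571289 5.656853675842285 45.0
0.135 [ 0.6094 -0.1306  0.135 ] [ 0.5516 -0.1267  0.135 ]
0.155 [ 0.6057 -0.1285  0.155 ] [ 0.5845 -0.1287  0.155 ]
0.171 [ 0.6026 -0.1267  0.171 ] [ 0.6107 -0.1303  0.171 ]
mark [276 227   4  10  31] [277.1613 231.3226] [0.4911 0.1478 0.    ]
[137 138 139 140 135 100  81 128 147 154 147 114 108 103 115 130 139 136
 136 136 137 130 128 118 102  83  82  76  94 119 131 137 136 140 139 134
 136 136 134 140 135 141 139 142 144 149 149 151 152 150 128  78  63 113
 138 141 137 140 138 138]
[131 124 125 123 120 135 140 125  71  63  86 133 138 137 104  94  96  96
 106 101  97  92  91  86  94 112 136 145 145 144 143 145 146 140  65  52
  52 132 139 140 140 133]
382.58922470316963
```

Run:
```python
from h import *
S=cv2.imread("pics/scene0.png");T=cv2.imread("pics/top0.png")
B=((100,90,15),(130,255,255));Y=((20,110,50),(38,255,255))
for nm,c,bs,bt in(("knob",Y,(365,170,396,200),(262,180,290,208)),("blue",B,(268,195,292,230),(340,185,362,212))):
    ms,ss,cs=blob(S,*c,bs);mt,st,ct=blob(T,*c,bt);print(nm,ss,cs,st,ct,tri(cs,ct))
    p=np.argwhere(mt)[:,::-1]; q=np.array([plane("top",a,.23)[:2] for a in p]);w,v=np.linalg.eigh(np.cov(q.T));print("pca az",np.degrees(np.arctan2(v[1,1],v[0,1])))
    top=(cs[0],ss[1]+(.8 if nm=="knob" else 1.5)); print("top edge",tri(top,ct))
    print("rows",ss[1],ss[1]+ss[3])
    X=np.array([.607,.1419,0]) if nm=="knob" else np.array([.603,-.1286,0])
    for z in ((.111,.171) if nm=="blue" else (.18,.19,.228,.238,.248)):
        X[2]=z;c2=[P[n]["K"]@(P[n]["R"]@X+P[n]["t"]) for n in P];print(z,[u[:2]/u[2] for u in c2])
# mark: near/far ends
m,s,c=blob(T,(0,140,60),(8,255,255),(265,222,292,245));print(s,c)
for y in(s[1],s[1]+s[3]-1):print(plane("top",(np.argwhere(m[y]).mean(),y),.0))
# disc rim: dark contour circle fit at z~.0..02
g=T.max(2);pts=[]
for a in np.radians(np.r_[np.arange(20,160,4)]):   # lower half image
    pr=[g[int(round(205+q*np.sin(a))),int(round(279+q*np.cos(a)))] for q in np.arange(19,30,.5)];pts.append(0)
```

```text
knob [370 175  18  20 271] [378.9446 183.6273] [269 188  12  12  57] [274.5789 193.1228] (array([0.6049, 0.1423, 0.2092]), [np.float64(1.220568814881333), np.float64(1.2205688148813953)])
pca az -135.5316054678061
top edge (array([0.6008, 0.1408, 0.2307]), [np.float64(0.7551188505139105), np.float64(0.7551188505139315)])
rows 175 195
0.18 [array([378.3659, 193.4816]), array([275.7446, 194.2308])]
0.19 [array([378.752 , 190.2611]), array([275.5083, 193.6943])]
0.228 [array([380.2554, 177.7194]), array([274.5783, 191.5825])]
0.238 [array([380.6609, 174.3366]), array([274.3247, 191.0068])]
0.248 [array([381.0707, 170.9185]), array([274.0674, 190.4224])]
blue [275 202   7  12  46] [277.6522 206.4783] [347 194   7   8  40] [349.8 197.5] (array([ 0.603 , -0.1286,  0.1587]), [np.float64(2.4487227201108674), np.float64(2.448722720110921)])
pca az 155.46028947039488
top edge (array([ 0.6014, -0.1279,  0.1669]), [np.float64(2.686964086966871), np.float64(2.6869640869668254)])
rows 202 214
0.111 [array([279.1387, 221.5437]), array([349.1141, 199.8706])]
0.171 [array([278.4147, 202.5461]), array([350.8506, 196.9458])]
[276 227   4  11  41] [277.3902 231.7561]
[0.5084 0.147  0.    ]
[0.4685 0.1478 0.    ]
```

Knob axis is at about (0.605, 0.142) with the blade centre at z ≈ 0.209, which puts the plate at about 0.165. Blade azimuth is 224.5° and the target is about 177.5°. The mark spans 97–137 mm from the axis, which fits the 95 mm disc radius. First I lift and turn the tool x to 224.5°.

```bash
python3 -m handwheel '[[[0.0854,0,0,-0.012,-8],[0.0854,0,0,-0.012,-8],[0.0854,0,0,-0.012,-8],[0.0854,0,0,-0.012,-8],[0.0854,0,0,-0.012,-8]]]' 40
python3 -m handwheel '[[[0.0854,0,0,0,-8],[0.0854,0,0,0,-8],[0.0854,0,0,0,-8],[0.0854,0,0,0,0]]]'
cat > d.py <<'E'
from h import *
import sys
s=r.get_state();R=np.array(s["ee_rot"]);p=np.array(s["tool_pos"])
print("t",s["clock"],"p",p,"az x",np.degrees(np.arctan2(R[1,0],R[0,0]))%360,"tilt",R[:,2],"F",np.array(s["force"]),"T",np.array(s["ft_torque"]),"open",round(s["opening"],3),"grip",s["grasp_force"],"q6",s["joint_positions"][5])
if len(sys.argv)>3: print("tool shift",R.T@(np.array([float(a) for a in sys.argv[1:4]])-p))
E
python3 d.py .605 .142 .363
```

```text
clock: 0.6
tool_pos: [0.2154, 0.613, 0.3636]
ee_rot: [[-0.934, -0.358, -0.001], [-0.358, 0.934, -0.001], [0.001, -0.001, -1.0]]
force: [-0.1, -0.9, -0.5]
opening: 1.0
grasp_force: 0.0
clock: 1.0
tool_pos: [0.2154, 0.6131, 0.3632]
ee_rot: [[-0.712, -0.703, -0.0], [-0.703, 0.712, -0.001], [0.001, -0.0, -1.0]]
force: [0.0, -0.3, 0.1]
opening: 1.004
grasp_force: 0.0
t 1.0 p [0.2154 0.6131 0.3632] az x 224.62945770562558 tilt [-0.0005 -0.0011 -1.    ] F [ 0.0004 -0.2885  0.0938] T [ 0.0053  0.0286 -0.0317] open 1.004 grip 0.0 q6 -1.1993170335676469
tool shift [ 0.0536 -0.609   0.0005]
```

```bash
for i in 1; do python3 -m handwheel '[[[0.0854,0.0036,-0.0406,0,0],[0.0854,0.0036,-0.0406,0,0],[0.0854,0.0036,-0.0406,0,0],[0.0854,0.0036,-0.0406,0,0],[0.0854,0.0036,-0.0406,0,0]]]'>/dev/null
python3 -m handwheel '[[[0.0854,0.0036,-0.0406,0,0],[0.0854,0.0036,-0.0406,0,0],[0.0854,0.0036,-0.0406,0,0],[0.0854,0.0036,-0.0406,0,0],[0.0854,0.0036,-0.0406,0,0]]]'>/dev/null
python3 -m handwheel '[[[0.0854,0.0036,-0.0406,0,0],[0.0854,0.0036,-0.0406,0,0],[0.0854,0.0036,-0.0406,0,0],[0.0854,0.0036,-0.0406,0,0],[0.0854,0.0036,-0.0406,0,0]]]'>/dev/null
python3 -m handwheel '[[[0.0854,0,0,0,0],[0.0854,0,0,0,0]]]'>/dev/null;done
python3 d.py .605 .142 .265
```

```text
t 2.7 p [0.6051 0.1414 0.3632] az x 224.42373389870298 tilt [-0.0014  0.0003 -1.    ] F [ 0.2086  0.935  -0.9069] T [-0.0044  0.0295 -0.0068] open 0.998 grip 0.0 q6 -2.203193141259386
tool shift [-0.0004  0.0004  0.0982]
```

```bash
python3 -m handwheel '[[[0.0854,0,0,0.025,0],[0.0854,0,0,0.025,0],[0.0854,0,0,0.025,0],[0.0854,0,0,0.022,0],[0.0854,0,0,0,0]]]'
python3 d.py; python3 -m handwheel '[[[0.03,0,0,0,0],[0.015,0,0,0,0],[0.0,0,0,0,0],[0.0,0,0,0,0],[0.0,0,0,0,0]]]' 40 >/dev/null
python3 d.py;python3 -m handwheel '[[[0.0,0,0,0,0],[0.0,0,0,0,0],[0.0,0,0,0,0]]]' 40 >/dev/null
python3 d.py
```

```text
clock: 3.2
tool_pos: [0.6022, 0.1431, 0.2626]
ee_rot: [[-0.711, -0.703, -0.008], [-0.703, 0.711, -0.001], [0.006, 0.005, -1.0]]
force: [-0.2, 0.7, -0.5]
opening: 1.003
grasp_force: 0.0
t 3.2 p [0.6022 0.1431 0.2626] az x 224.6771105967279 tilt [-0.0078 -0.0008 -1.    ] F [-0.2107  0.661  -0.4865] T [0.0184 0.0534 0.0041] open 1.003 grip 0.0 q6 -2.204123280220788
t 3.7 p [0.6048 0.1426 0.2679] az x 224.62579317811665 tilt [-0.0006  0.0021 -1.    ] F [-19.9238  17.2037   8.6494] T [2.7307 3.0045 0.1426] open 0.145 grip 13.302026689052582 q6 -2.2057802043494923
t 4.0 p [0.6044 0.143  0.268 ] az x 224.67882456151602 tilt [-0.0013  0.002  -1.    ] F [-5.0869  4.6366  4.0005] T [0.3805 0.5641 0.0747] open 0.13 grip 40.43866038322449 q6 -2.2059929099593503
```

```bash
python3 -m handwheel '[[[0.0,0,0.001,0,1],[0.0,0,0,0,2],[0.0,0,0,0,3],[0.0,0,0,0,3],[0.0,0,0,0,3]]]' 60 >/dev/null;python3 d.py
python3 -m handwheel '[[[0.0,0,0,0,3],[0.0,0,0,0,3],[0.0,0,0,0,3],[0.0,0,0,0,3],[0.0,0,0,0,3]]]'>/dev/null;python3 d.py
python3 -m handwheel '[[[0.0,0,0,0,3],[0.0,0,0,0,3],[0.0,0,0,0,3],[0.0,0,0,0,3],[0.0,0,0,0,3]]]'>/dev/null;python3 d.py
python3 -m handwheel '[[[0.0,0,0,0,3],[0.0,0,0,0,2],[0.0,0,0,0,0],[0.0,0,0,0,0],[0.0,0,0,0,0]]]'>/dev/null;python3 d.py
```

```text
t 4.5 p [0.6043 0.1431 0.268 ] az x 212.53728414711324 tilt [ 0.0004  0.0007 -1.    ] F [-2.6318  1.8722  4.3395] T [0.1361 0.3676 0.3021] open 0.13 grip 59.21369791030884 q6 -1.9930069889924162
t 5.0 p [0.6043 0.1431 0.2681] az x 197.53654060236073 tilt [ 0.0005  0.0007 -1.    ] F [-4.0291  1.2409  4.2527] T [0.1457 0.4053 0.2954] open 0.13 grip 59.23616051673889 q6 -1.7311847034349217
t 5.5 p [0.6043 0.1431 0.268 ] az x 182.54239290739807 tilt [ 0.0004  0.0007 -1.    ] F [-3.4676  0.9317  4.2897] T [0.1648 0.4474 0.3423] open 0.13 grip 59.248881340026855 q6 -1.4694205697297973
t 6.0 p [0.6043 0.1431 0.268 ] az x 177.63215032527535 tilt [ 0.0003  0.001  -1.    ] F [-3.4044  1.7132  5.9524] T [ 0.1985  0.5178 -0.2074] open 0.129 grip 59.38947558403015 q6 -1.3839929483973605
```

```bash
python3 -m handwheel '[[[0.06,0,0,0,0],[0.085,0,0,0,0],[0.085,0,0,0,0],[0.085,0,0,-0.01,0],[0.085,0,0,-0.03,0]]]'>/dev/null
python3 -m handwheel '[[[0.085,0,0,-0.03,0],[0.085,0,0,-0.025,0],[0.085,0,0,0,0]]]'>/dev/null;python3 d.py .602 -.1286 .363
```

```text
t 6.8 p [0.6058 0.1429 0.3682] az x 177.64347102101462 tilt [ 0.0095  0.0012 -1.    ] F [0.6433 1.1618 0.1438] T [0.0253 0.0024 0.0066] open 0.994 grip 0.0 q6 -1.38424659156856
tool shift [-0.0073 -0.2714  0.0048]
```

```bash
python3 -m handwheel '[[[0.085,-0.001,-0.04,0,0],[0.085,-0.001,-0.04,0,0],[0.085,-0.001,-0.04,0,0],[0.085,-0.001,-0.04,0,0],[0.085,-0.001,-0.04,0,0]]]'>/dev/null
python3 -m handwheel '[[[0.085,-0.001,-0.04,0,0],[0.085,-0.001,-0.0314,0,0],[0.085,0,0,0,0],[0.085,0,0,0,0]]]'>/dev/null;python3 d.py .602 -.1286 .363
python3 - <<'E'
from h import *
S=r.read_camera("scene");T=r.read_camera("top");cv2.imwrite("pics/s1.png",S);cv2.imwrite("pics/t1.png",T)
a=cv2.resize(T[145:245,225:375],None,fx=4,fy=4,interpolation=cv2.INTER_CUBIC);b=cv2.resize(S[160:270,225:435],None,fx=2.85,fy=2.4,interpolation=cv2.INTER_CUBIC)
b=cv2.resize(b,(600,200*1));cv2.imwrite("pics/c1.png",np.vstack([a[:400],b]))
E
```

```text
t 7.7 p [ 0.5998 -0.1292  0.361 ] az x 177.5627257605974 tilt [-0.0013  0.0009 -1.    ] F [ 0.4534  1.2509 -0.5112] T [-0.0124  0.0626  0.0318] open 0.994 grip 0.0 q6 -1.8280414155628697
tool shift [-0.0021  0.0007 -0.002 ]
```

View pics/c1.png

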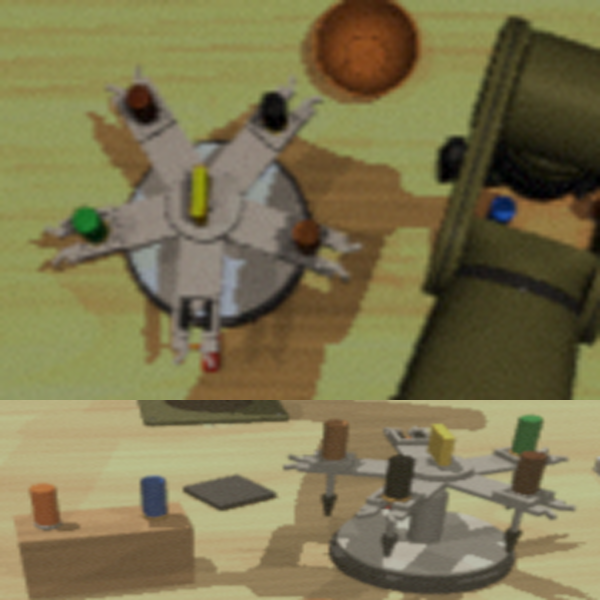

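The hook now faces the mark: cushions at top-view pixel (274,223), mark below right at about (277,235), the offset being parallax. The blue handle is still at (350,197), and the arm does not cover the carousel. Next I measure the seat and the handle.

Run:
```python
from h import *
S=cv2.imread("pics/s1.png");T=cv2.imread("pics/t1.png")
m,s,c=blob(T,(0,0,0),(180,255,60),(268,217,281,229));print("seat",s,c,s[4],plane("top",c,.17))
mk,sk,ck=blob(T,(20,110,50),(38,255,255),(268,183,281,203));print("knob",ck,plane("top",ck,.225))
ms,ss,cs=blob(S,(20,110,50),(38,255,255),(365,165,396,200));print(ss,cs,tri(cs,ck))
p=np.argwhere(mk)[:,::-1]; q=np.array([plane("top",a,.23)[:2] for a in p]);w,v=np.linalg.eigh(np.cov(q.T));print("az",np.degrees(np.arctan2(v[1,1],v[0,1]))%180)
B=((100,90,15),(130,255,255))
mt,st,ct=blob(T,*B,(340,185,362,212));m2,s2,c2=blob(S,*B,(268,195,292,230));print("blue",st,ct,s2,c2,tri(c2,ct))
# expected seat pixel for axis .604,.143 az 177.6
A=np.array([.604,.143]);
for az in (176,177.6,179):
  a=np.radians(az);u=np.array([np.cos(a),np.sin(a)])
  X=np.r_[A+.1*u,.17];k=P["top"]["K"]@(P["top"]["R"]@X+P["top"]["t"]);k2=P["scene"]["K"]@(P["scene"]["R"]@X+P["scene"]["t"]);print(az,X,k[:2]/k[2],k2[:2]/k2[2])
b=S[172:196,345:400];cv2.imwrite("pics/k.png",cv2.resize(b,None,fx=12,fy=12,interpolation=cv2.INTER_CUBIC))
```

```text
seat [270 220   8   7  36] [273.5278 223.6944] 36 [0.5021 0.1474 0.17  ]
knob [274.4444 193.254 ] [0.6017 0.1425 0.225 ]
[375 173   9  23 163] [378.9571 183.908 ] (array([0.6046, 0.1427, 0.2082]), [np.float64(1.3711871582455057), np.float64(1.371187158245467)])
az 179.7105139149969
blue [347 194   7   7  32] [350.0312 196.9375] [275 203   7  18  60] [278.2333 209.8667] (array([ 0.6067, -0.1289,  0.1506]), [np.float64(1.1089979448478844), np.float64(1.108997944847903)])
176 [0.5042 0.15   0.17  ] [272.8249 223.0722] [370.0932 179.106 ]
177.6 [0.5041 0.1472 0.17  ] [273.6084 223.1268] [369.1678 179.1387]
179 [0.504  0.1447 0.17  ] [274.2952 223.1566] [368.3628 179.1774]
```

View pics/k.png

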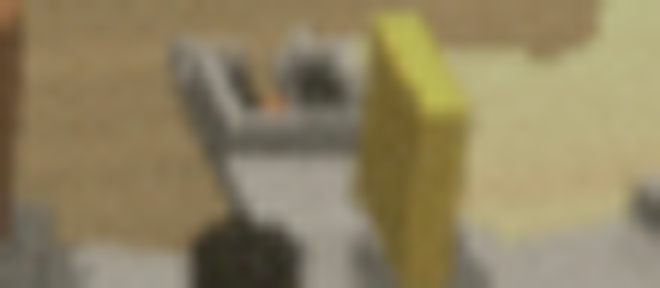

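The crop shows the seat with its two dark pads, the orange gate visible between them at crop (272,100), and the knob. The seat sits at about (0.504, 0.147) and the plate at about 0.166. Now I pick up the reamer.

```bash
python3 -m handwheel '[[[0.085,-0.005,0,0.04,0],[0.085,0,0,0.04,0],[0.085,0,0,0.04,0],[0.085,0,0,0.03,0],[0.085,0,0,0.008,0]]]'>/dev/null
python3 -m handwheel '[[[0.085,0,0,0,0]]]'>/dev/null;python3 d.py .605 -.129 .204
python3 -m handwheel '[[[0.04,0,0,0,0],[0.028,0,0,0,0],[0.024,0,0,0,0],[0.02,0,0,0,0],[0.0,0,0,0,0]]]' 40 >/dev/null;python3 d.py
python3 -m handwheel '[[[0.0,0,0,0,0],[0.0,0,0,0,0],[0.0,0,0,0,0]]]' 40 >/dev/null;python3 d.py
```

```text
t 8.4 p [ 0.6046 -0.1277  0.2026] az x 177.72884225077806 tilt [-0.0028  0.0009 -1.    ] F [-1.1803 -0.1857 -0.3316] T [ 0.0081 -0.0376 -0.0466] open 0.992 grip 0.0 q6 -1.8262243772957056
tool shift [-0.0004 -0.0013 -0.0014]
t 8.9 p [ 0.6056 -0.1291  0.2053] az x 177.64015899255313 tilt [ 0.0019 -0.0005 -1.    ] F [-0.0609  0.3161  2.2709] T [0.0981 0.1032 0.0307] open 0.27 grip 38.783336877822876 q6 -1.8263357073295947
t 9.2 p [ 0.6057 -0.1291  0.2052] az x 177.6413801394666 tilt [ 0.0018 -0.0005 -1.    ] F [-0.9144  0.833   6.1065] T [0.0362 0.1758 0.0032] open 0.267 grip 38.902468085289 q6 -1.826368758938933
```

```bash
python3 -m handwheel '[[[0.0,0,0,-0.01,0],[0.0,0,0,-0.02,0],[0.0,0,0,-0.03,0],[0.0,0,0,-0.04,0],[0.0,0,0,-0.03,0]]]' 40 >/dev/null;python3 d.py
python3 -m handwheel '[[[0.0,0.02,0,0,0],[0.0,0.035,0,0,0],[0.0,0.035,0,0,0],[0.0,0.035,0,0,0],[0.0,0.03,0,0,0]]]'>/dev/null
python3 -m handwheel '[[[0.0,0.015,0,0,0],[0.0,0,0,0,0],[0.0,0,0,0,0],[0.0,0,0,0,0]]]'>/dev/null;python3 d.py .43 .150 .335
python3 - <<'E'
from h import *
cv2.imwrite("pics/s2.png",r.read_camera("scene"))
E
```

```text
t 9.7 p [ 0.605  -0.129   0.3357] az x 177.6405408795411 tilt [ 0.0003 -0.0002 -1.    ] F [ 0.1082 -0.4474 -0.8933] T [-0.029  -0.0098 -0.0107] open 0.272 grip 39.26238477230072 q6 -1.826380728568173
t 10.6 p [ 0.4358 -0.122   0.3338] az x 177.65362430557946 tilt [-0.0002  0.0002 -1.    ] F [-0.9369 -0.0381 -1.8495] T [-0.0226 -0.001   0.0155] open 0.269 grip 39.25541639328003 q6 -1.9216274178002484
tool shift [ 0.0169  0.2715 -0.0011]
```

```bash
python3 -m handwheel '[[[0.0,0.001,0.02,0,0],[0.0,0.001,0.03,0,0],[0.0,0.001,0.035,0,0],[0.0,0.001,0.035,0,0],[0.0,0.001,0.035,0,0]]]'>/dev/null
python3 -m handwheel '[[[0.0,0.001,0.035,0,0],[0.0,0.001,0.035,0,0],[0.0,0,0.03,0,0],[0.0,0,0.0165,0,0],[0.0,0,0,0,0]]]'>/dev/null
python3 -m handwheel '[[[0.0,0,0,0,0],[0.0,0,0,0,0],[0.0,0,0,0,0]]]'>/dev/null;python3 d.py .43 .150 .335
python3 - <<'E'
from h import *
S=r.read_camera("scene");T=r.read_camera("top");cv2.imwrite("pics/s3.png",S);cv2.imwrite("pics/t3.png",T)
cv2.imwrite("pics/c3.png",np.hstack([cv2.resize(S[125:255,330:440],None,fx=3.6,fy=3.6,interpolation=cv2.INTER_CUBIC),cv2.resize(T[150:280,225:335],None,fx=3.6,fy=3.6,interpolation=cv2.INTER_CUBIC)]))
E
```

```text
t 11.95 p [0.4396 0.1489 0.3339] az x 177.56959706465256 tilt [-0.0001 -0.0002 -1.    ] F [ 0.2851  0.107  -1.5916] T [ 0.0032 -0.0444  0.0668] open 0.268 grip 39.70496892929077 q6 -1.3174968744398992
tool shift [ 0.0097  0.0007 -0.0011]
```

View pics/c3.png

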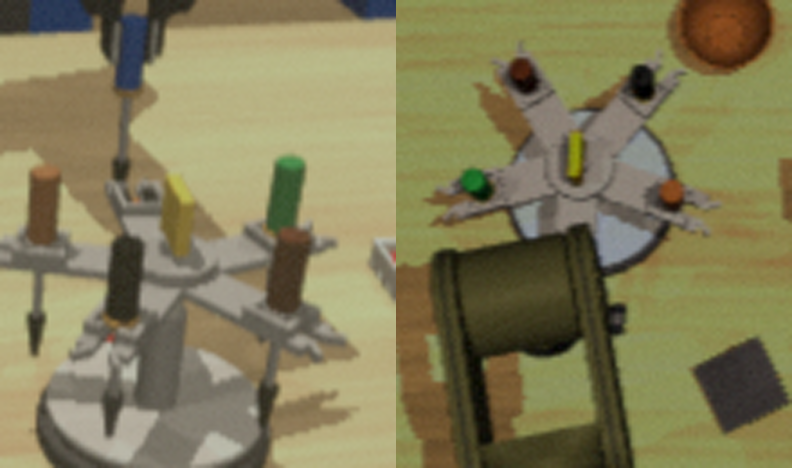

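Reamer hangs upright in the grip, in scene crop from (130,15) to (122,180), with the hook behind it at crop (140,195). Next I descend outside the mouth.

```bash
python3 -m handwheel '[[[0.0,0.005,0.001,0.01,0],[0.0,0,0,0.015,0],[0.0,0,0,0.015,0],[0.0,0,0,0.011,0],[0.0,0,0,0,0]]]'>/dev/null
python3 -m handwheel '[[[0.0,0,0,0,0],[0.0,0,0,0,0]]]'>/dev/null;python3 d.py .504 .1472 .283
```

```text
t 12.75 p [0.4349 0.1509 0.2836] az x 177.64449168603227 tilt [ 0.0012  0.0003 -1.    ] F [ 0.7992  0.1713 -0.6092] T [-0.0127 -0.0478  0.0221] open 0.268 grip 39.63755965232849 q6 -1.3123946194182037
tool shift [-0.0692 -0.0008  0.0007]
```

```bash
python3 -m handwheel '[[[0.0,-0.006,-0.0005,0,0],[0.0,-0.006,0,0,0],[0.0,-0.006,0,0,0],[0.0,-0.006,0,0,0],[0.0,-0.004,0,0,0]]]'>/dev/null;python3 d.py
python3 -m handwheel '[[[0.0,-0.003,0,0,0],[0.0,-0.003,0,0,0]]]'>/dev/null;python3 d.py
python3 -m handwheel '[[[0.0,-0.003,0,0,0],[0.0,0,0,0,0]]]'>/dev/null;python3 d.py .504 .1472 .283
```

```text
t 13.25 p [0.4631 0.1491 0.2829] az x 177.6350668014895 tilt [-0. -0. -1.] F [ 0.2693  0.1219 -0.6254] T [-0.0065 -0.0107  0.0015] open 0.268 grip 39.63373839855194 q6 -1.3284186444040105
t 13.45 p [0.4687 0.1489 0.2828] az x 177.64255464446813 tilt [-0.0003 -0.     -1.    ] F [ 0.2431 -0.6166 -0.9754] T [-0.0111  0.0175 -0.0017] open 0.27 grip 39.633779525756836 q6 -1.331266645694996
t 13.65 p [0.4716 0.1488 0.2829] az x 177.64129701184243 tilt [-0.0003 -0.     -1.    ] F [-0.5314  0.4444 -0.7656] T [0.0039 0.0129 0.0232] open 0.271 grip 39.63409602642059 q6 -1.3326438382796413
tool shift [-0.0325 -0.0002 -0.0002]
```

```bash
python3 -m handwheel '[[[0.0,-0.002,0,0,0],[0.0,-0.002,0,0,0]]]'>/dev/null;python3 d.py
python3 -m handwheel '[[[0.0,-0.002,0,0,0],[0.0,-0.002,0,0,0]]]'>/dev/null;python3 d.py
python3 -m handwheel '[[[0.0,-0.002,0,0,0],[0.0,-0.002,0,0,0]]]'>/dev/null;python3 d.py .504 .1472 .283
```

```text
t 13.85 p [0.4747 0.1488 0.2827] az x 177.65226429119122 tilt [-0.003   0.0003 -1.    ] F [-4.3215  1.0047 -0.1472] T [ 0.1238  1.0251 -0.0407] open 0.271 grip 39.78561580181122 q6 -1.3346260672569412
t 14.05 p [0.4789 0.1485 0.2827] az x 177.6541434351142 tilt [-0.0022 -0.0002 -1.    ] F [-5.0745  0.1592  0.8204] T [ 0.0173  1.2407 -0.0426] open 0.269 grip 39.790937304496765 q6 -1.3364370172803508
t 14.25 p [0.4827 0.1483 0.2823] az x 177.64996303593946 tilt [-0.0033 -0.0002 -1.    ] F [-4.6371  1.671  -0.6511] T [0.2841 1.1978 0.0439] open 0.274 grip 39.15785014629364 q6 -1.3383518374100758
tool shift [-0.0213 -0.0002 -0.0008]
```

```bash
python3 -m handwheel '[[[0.0,-0.002,0,0,0],[0.0,-0.002,0,0,0],[0.0,-0.002,0,0,0]]]'>/dev/null;python3 d.py
python3 -m handwheel '[[[0.0,-0.002,0,0,0],[0.0,-0.002,0,0,0],[0.0,-0.002,0,0,0]]]'>/dev/null;python3 d.py
python3 -m handwheel '[[[0.0,-0.002,0,0,0],[0.0,-0.002,0,0,0]]]'>/dev/null;python3 d.py .504 .1472 .283
```

```text
t 14.55 p [0.4884 0.1483 0.2818] az x 177.64612346001144 tilt [-0.0041  0.0006 -1.    ] F [-5.2589  2.0513 -1.9727] T [ 0.3764  1.3093 -0.023 ] open 0.274 grip 39.248857498168945 q6 -1.341009372127968
t 14.85 p [0.4949 0.1481 0.2821] az x 177.64973368629535 tilt [-0.0023  0.0008 -1.    ] F [-4.4541  1.6457 -1.5019] T [ 0.4315  1.0099 -0.0484] open 0.269 grip 39.18639779090881 q6 -1.3436631364774536
t 15.05 p [0.4998 0.1478 0.2828] az x 177.64897575886778 tilt [ 0.0009  0.0004 -1.    ] F [-1.9858  2.9115 -1.5761] T [0.506  0.3829 0.0273] open 0.269 grip 39.21006917953491 q6 -1.345438678262937
tool shift [-0.0043 -0.0004 -0.0002]
```

```bash
python3 -m handwheel '[[[0.0,-0.0015,0.0007,0,0],[0.0,-0.0015,0,0,0],[0.0,0,0,0,0]]]'>/dev/null;python3 d.py
python3 -m handwheel '[[[0.0,-0.001,0,0,0],[0.0,0,0,0,0],[0.0,0,0,0,0]]]'>/dev/null;python3 d.py .504 .1472 .283
```

```text
t 15.35 p [0.5033 0.1479 0.2835] az x 177.6377914151184 tilt [ 0.0027 -0.0007 -1.    ] F [ 0.3361 -0.0555 -1.9794] T [-0.1481 -0.0549 -0.0178] open 0.267 grip 39.18330430984497 q6 -1.3453679743524147
t 15.65 p [0.5038 0.1479 0.2833] az x 177.6402493399839 tilt [ 0.0012 -0.0005 -1.    ] F [ 0.2281 -1.0966 -0.1219] T [-0.2652 -0.0933 -0.033 ] open 0.269 grip 39.2317932844162 q6 -1.3457465842692093
tool shift [-0.0003 -0.0007  0.0003]
```

Gate force has dropped to zero, so the gate has closed behind the shank. I feel for the slot's closed end, which is 2 mm past centre.

```bash
python3 -m handwheel '[[[0.0,-0.001,0,0,0],[0.0,0,0,0,0]]]'>/dev/null;python3 d.py
python3 -m handwheel '[[[0.0,-0.001,0,0,0],[0.0,0,0,0,0]]]'>/dev/null;python3 d.py
```

```text
t 15.85 p [0.5044 0.148  0.283 ] az x 177.64489517564974 tilt [-0.0001 -0.0004 -1.    ] F [-0.9846 -1.369  -0.7761] T [-0.3058  0.0967 -0.0099] open 0.268 grip 39.24765586853027 q6 -1.346203274016649
t 16.05 p [0.5053 0.148  0.2827] az x 177.64844997539961 tilt [-0.0007 -0.0004 -1.    ] F [-1.4442 -2.2369 -1.4132] T [-0.3781  0.2412  0.0322] open 0.269 grip 39.1966313123703 q6 -1.3466571855827716
```

```bash
python3 -m handwheel '[[[0.0,-0.001,-0.0005,0,0],[0.0,0,0,0,0]]]'>/dev/null;python3 d.py
```

```text
t 16.25 p [0.5065 0.1477 0.2828] az x 177.64240388458046 tilt [ 0.0003  0.0006 -1.    ] F [ 0.3944 -0.4798 -1.3238] T [-0.1134 -0.0128 -0.0104] open 0.273 grip 39.226006865501404 q6 -1.3480080883643382
```

```bash
python3 -m handwheel '[[[0.0,-0.001,0,0,0],[0.0,0,0,0,0]]]'>/dev/null;python3 d.py
python3 -m handwheel '[[[0.0,-0.001,0,0,0],[0.0,0,0,0,0]]]'>/dev/null;python3 d.py
```

```text
t 16.45 p [0.5075 0.1477 0.2829] az x 177.6428806696228 tilt [ 0.0004  0.0005 -1.    ] F [-0.1215 -0.3379 -0.9372] T [-0.0081  0.0081  0.0101] open 0.271 grip 39.224528074264526 q6 -1.348353232363555
t 16.65 p [0.5083 0.1476 0.2829] az x 177.6450295097945 tilt [-0.0008  0.0004 -1.    ] F [-0.8908  0.2558 -0.4201] T [0.026  0.323  0.0239] open 0.274 grip 39.24122750759125 q6 -1.3488102031587348
```

```bash
python3 -m handwheel '[[[0.0,-0.0007,0,0,0],[0.0,0,0,0,0]]]'>/dev/null;python3 d.py
```

```text
t 16.85 p [0.5087 0.1476 0.2829] az x 177.6483007430777 tilt [-0.0015  0.0003 -1.    ] F [-3.1919  0.3785  0.2456] T [0.1077 0.7515 0.0174] open 0.266 grip 39.362173676490784 q6 -1.3491062281172252
```

Closed end is felt at TCP x ≈ 0.508, so I back off to about 0.506 and lower gently.

```bash
python3 -m handwheel '[[[0.0,0.003,0,0,0],[0.0,0,0,0,0],[0.0,0,0,0.002,0],[0.0,0,0,0.002,0],[0.0,0,0,0,0]]]'>/dev/null;python3 d.py
python3 -m handwheel '[[[0.0,0,0,0.002,0],[0.0,0,0,0.001,0],[0.0,0,0,0,0]]]'>/dev/null;python3 d.py
python3 -m handwheel '[[[0.0,0,0,0.001,0],[0.0,0,0,0.001,0],[0.0,0,0,0,0]]]'>/dev/null;python3 d.py
```

```text
t 17.35 p [0.506  0.1475 0.2784] az x 177.6442286527469 tilt [-0.0005 -0.0002 -1.    ] F [ 0.454  -0.714  -2.4195] T [ 0.0136 -0.0073 -0.0352] open 0.274 grip 39.268789887428284 q6 -1.3478553511505342
t 17.65 p [0.506  0.1475 0.2756] az x 177.6468663815118 tilt [-0.0004 -0.0001 -1.    ] F [-0.6266 -0.4417 -2.0738] T [-0.0026  0.0406  0.0046] open 0.274 grip 39.27015960216522 q6 -1.3478327454812826
t 17.95 p [0.506  0.1476 0.2738] az x 177.644422311214 tilt [-0.0002 -0.     -1.    ] F [ 0.044   0.1206 -1.7151] T [-0.0106 -0.0214 -0.0026] open 0.271 grip 39.27067458629608 q6 -1.3478050371484362
```

```bash
for k in 1; do python3 -m handwheel '[[[0.0,0,0,0.001,0],[0.0,0,0,0,0]]]'>/dev/null;python3 d.py
python3 -m handwheel '[[[0.0,0,0,0.001,0],[0.0,0,0,0,0]]]'>/dev/null;python3 d.py
python3 -m handwheel '[[[0.0,0,0,0.001,0],[0.0,0,0,0,0]]]'>/dev/null;python3 d.py;done
```

```text
t 18.15 p [0.506  0.1475 0.2728] az x 177.6449214756761 tilt [-0.0002 -0.0001 -1.    ] F [ 0.4611 -0.183  -1.5537] T [-0.0209  0.0009  0.0279] open 0.273 grip 39.27195847034454 q6 -1.3478240054733028
t 18.35 p [0.506  0.1475 0.2718] az x 177.64755476146553 tilt [-0.0002 -0.0001 -1.    ] F [ 0.732  -0.5669 -1.3888] T [ 0.0057  0.0156 -0.0241] open 0.273 grip 39.27331209182739 q6 -1.3478586818748262
t 18.55 p [0.506  0.1476 0.2707] az x 177.6460075403156 tilt [-0.0002 -0.0001 -1.    ] F [-0.0468  0.7362 -0.997 ] T [-0.0118  0.0035  0.0463] open 0.269 grip 39.27312433719635 q6 -1.3478379445743398
```

```bash
for k in 1; do python3 -m handwheel '[[[0.0,0,0,0.001,0],[0.0,0,0,0,0]]]'>/dev/null;python3 d.py
python3 -m handwheel '[[[0.0,0,0,0.001,0],[0.0,0,0,0,0]]]'>/dev/null;python3 d.py
python3 -m handwheel '[[[0.0,0,0,0.001,0],[0.0,0,0,0,0]]]'>/dev/null;python3 d.py;done
```

```text
t 18.75 p [0.506  0.1475 0.2698] az x 177.64351124258593 tilt [-0.0002 -0.0001 -1.    ] F [-0.4564 -1.0095 -0.86  ] T [-0.0598  0.0108 -0.0524] open 0.272 grip 39.273149371147156 q6 -1.3478334489910009
t 18.95 p [0.506  0.1476 0.2687] az x 177.6463066268943 tilt [-0.0002 -0.     -1.    ] F [ 0.5408  0.0189 -1.7632] T [0.0227 0.0183 0.0418] open 0.271 grip 39.27316725254059 q6 -1.3478205285079707
t 19.15 p [0.5061 0.1476 0.268 ] az x 177.64638499936893 tilt [ 0.0002 -0.     -1.    ] F [-0.8184  0.0296 -0.6727] T [0.0102 0.0406 0.0305] open 0.268 grip 39.26663517951965 q6 -1.3478371644780631
```

```bash
for k in 1; do python3 -m handwheel '[[[0.0,0,0,0.001,0],[0.0,0,0,0,0]]]'>/dev/null;python3 d.py
python3 -m handwheel '[[[0.0,0,0,0.001,0],[0.0,0,0,0,0]]]'>/dev/null;python3 d.py;done
```

```text
t 19.35 p [0.5062 0.1476 0.2671] az x 177.64447782898435 tilt [ 0.0002  0.     -1.    ] F [-0.9406 -0.0262 -0.1484] T [-0.0205  0.0871  0.0049] open 0.271 grip 39.25584018230438 q6 -1.3478258132947067
t 19.55 p [0.5062 0.1476 0.2663] az x 177.64559820276207 tilt [ 0.0004  0.0001 -1.    ] F [-1.4849 -0.8428  0.6817] T [-0.0365  0.1416 -0.0171] open 0.268 grip 39.24476623535156 q6 -1.3478273501919307
```

```bash
python3 -m handwheel '[[[0.0,0,0,0.0005,0],[0.0,0,0,0,0],[0.0,0,0,0,0],[0.0,0,0,0,0],[0.0,0,0,0,0]]]'>/dev/null;python3 d.py
python3 - <<'E'
from h import *
S=r.read_camera("scene");cv2.imwrite("pics/c4.png",cv2.resize(S[130:240,320:440],None,fx=5,fy=5,interpolation=cv2.INTER_CUBIC))
E
```

```text
t 20.05 p [0.5062 0.1476 0.2656] az x 177.6440541913144 tilt [ 0.0004  0.0001 -1.    ] F [-0.4224 -0.8077  2.3488] T [-0.0362  0.1449 -0.0336] open 0.268 grip 39.28805351257324 q6 -1.347824778671964
```

View pics/c4.png

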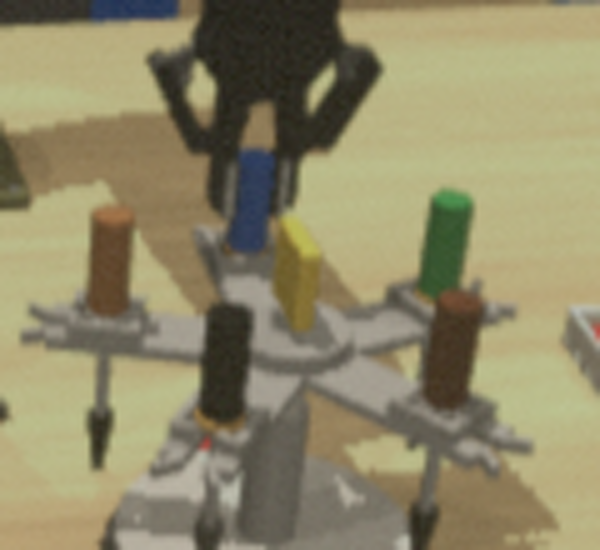

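The blue handle is down in the seat with its collar hidden behind the lip at crop (245,250), level with its neighbours. I ease the grip and release.

```bash
python3 -m handwheel '[[[0.0,0,0,0,0],[0.0,0,0,0,0],[0.026,0,0,0,0],[0.03,0,0,0,0],[0.04,0,0,0,0]]]' 20 >/dev/null;python3 d.py
python3 -m handwheel '[[[0.06,0,0,0,0],[0.06,0,0,0,0],[0.06,0,0,0,0]]]' >/dev/null;python3 d.py
python3 -m handwheel '[[[0.06,0,0,-0.01,0],[0.06,0,0,-0.02,0],[0.06,0,0,-0.03,0],[0.06,0,0,-0.03,0],[0.06,0,0,-0.02,0]]]'>/dev/null
python3 -m handwheel '[[[0.06,0.03,0,0,0],[0.06,0.04,-0.03,0,0],[0.06,0.02,-0.04,0,0],[0.06,0,-0.04,0,0],[0.06,0,-0.04,0,0]]]'>/dev/null
python3 -m handwheel '[[[0.06,0,-0.04,0,0],[0.06,0,-0.04,0,0],[0.06,0,0,0,0],[0.06,0,0,0,0]]]'>/dev/null;python3 d.py
python3 - <<'E'
from h import *
S=r.read_camera("scene");T=r.read_camera("top")
cv2.imwrite("pics/c5.png",np.hstack([cv2.resize(S[145:245,325:435],None,fx=3.6,fy=3.6,interpolation=cv2.INTER_CUBIC),cv2.resize(T[155:255,225:335],None,fx=3.6,fy=3.6,interpolation=cv2.INTER_CUBIC)]))
E
```

```text
t 20.6 p [0.5059 0.1475 0.2649] az x 177.6477670847315 tilt [-0.0007 -0.0001 -1.    ] F [-0.0713  0.2578  0.7035] T [0.0598 0.0217 0.0148] open 0.466 grip 0.0 q6 -1.3478640417000871
t 20.9 p [0.5061 0.1476 0.2654] az x 177.64379883954425 tilt [-0.0001 -0.     -1.    ] F [ 0.2578 -0.8546 -0.0596] T [-0.01    0.0145 -0.001 ] open 0.698 grip 0.0 q6 -1.347826987843869
t 22.3 p [ 0.4066 -0.0791  0.3762] az x 177.50670714482635 tilt [ 0.0009  0.0002 -1.    ] F [ 0.3915 -0.2156 -0.5577] T [-0.0113  0.0343  0.0277] open 0.702 grip 0.0 q6 -1.8494623370228769
```

View pics/c5.png

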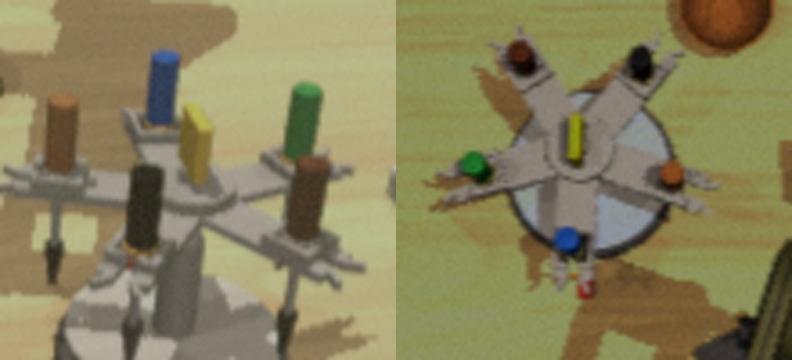

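The reamer hangs upright in the front hook (scene crop (163,90), top crop (567,240)). The hook still faces the mark, and the arm is clear.

```bash
python3 -c "
from bench import r
print(r.finish_job())"
```

```text
the job is handed in; nothing more can be done
None
```

I handed the job in at about 22 s of the 72 s; the hand-in gave no verdict. In the last pictures the reamer hangs upright in the empty hook's seat, released, with the hook facing the red mark. The push force dropping to zero told me the gate had closed behind it.

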